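# Find where the dented packing turntable rubs and lock it there

### The arm

A 6-joint arm with a two-finger parallel gripper is mounted at the origin on a cart in front of the work surface, level with it; the furniture and walls round the work are solid. World frame = base frame: x ahead of the robot, y to its left, z up, the work surface at z = 0. Lengths are in m, angles in rad, forces in N, time in s.
With the tool pointing down it reaches from about 0.3 to 0.775 m from the base axis. Payload 14.6 kg.
Tool frame: the origin (TCP) lies midway between the tips of the shut fingers; the grasp point (between the pads) lies 19 mm behind it (r.grip_depth is the distance from the TCP to the grasp point, in m); z points along the fingers, y is the line along which they close (so a half turn about z gives the same grasp; the last joint's range is limited). The gripper opens to 94 mm and grips with 3 to 60 N. Pads are 16 mm wide; open, the fingers measure 119 mm over their backs; the gripper's body (75 mm by 177 mm) begins 78 mm behind the grasp point.
Start: joints at [1.184, 0.3, 1.521, -0, 1.321, -0.067], TCP at [0.173, 0.522, 0.205] pointing down, gripper open.
Joint ranges: [-3.03, 3.03], [-0.79, 2.21], [0.23, 2.52], [-1.04, 4.18], [0, 3.07], [-2.55, 2.55]. Speed limits (rad/s): [2.22, 2.22, 2.57, 3.14, 3.14, 3.14].

### API

Orientations are given as [roll, pitch, yaw] about the fixed x, y, z axes, in that order (R = Rz(yaw) Ry(pitch) Rx(roll)).
In Python, from station import r gives the robot as it stands.
- The arm moves only by the tool arm_command, never from a script. Its argument "steps" is a list of rows, each a list of 5 numbers: the opening, from 0 (shut) to 1 (fully open), then the shift along the tool's x, y, z in units of 30 mm (1.0 is 30 mm), then the turn about the tool's z in units of 6 degrees (1.0 is 6 degrees). A call has 1 to 5 rows; each row shifts and turns the commanded pose from where the row before left it, along the tool's axes as they then stand; what a row does not reach is not made up. A row lasts 1/10 s, in which the tool goes at most 50 mm and 8.59 degrees, less where a joint would pass 70% of its speed; a pose out of reach is approached as far as the arm can. A call is refused whole if a number of a shift passes 1 or a number of a turn 1, either way. A call with a gripper value outside its range is refused whole. The fingers move at their own pace and stop on an object; the grip force is fixed at half the most. Time passes only in rows, so rows that do not move let the fingers close. It gives the time, the measured TCP pose, the force, the opening and the grip force at its end, in the units of the state.
- r.get_obs(): the state, without advancing time (a new reading comes with each control period).
- r.read_camera(name): name is "scene" or "top"; returns a dict with "color" (420x560x3 uint8, red, green, blue), "vfov" (degrees; the focal length in pixels is half the picture's height over the tangent of half this angle, whatever the lens; pixels are square), "cx", "cy" (the principal point, pixels), "R" (3x3) and "t" (3): a world point X has camera coordinates R X + t. Camera axes: x right, y down, z forward; pixel columns grow to the right and rows downward; lengths in m; the calibration is good to about 2 mm. A picture is of the moment at which its call begins. There is no depth.
- r.hand_in(): hands the job in; it is judged then, once.
The state is a dict: "time_s": time; "joint_pos": joint angles; "joint_vel": joint speeds; "joint_efforts": joint torques, N m; "ee_pos": TCP position; "tool_rot": TCP orientation; "ft_force": force on the tool from outside, world axes, zero at the start; "wrist_torque": the same for the moment, N m; "width": finger opening in m; "grip_force": force on a finger pad.
Only numpy, scipy, OpenCV 4.12 (cv2) and the standard library are available. Lean on these libraries where they do the work, as an engineer would, in place of code of your own. Each camera call takes 0.05 s, during which the arm holds its last target. There are 200 camera calls.

### The job

The packing turntable drags at one place of each turn: a dent under its disc, out of sight, rubs on the felt glide. Swing its brake lever fully off, take the knob with a light grip and turn the disc slowly, never forcing it; feel where it is stiffest, and let it stand right in the middle of that spot. Then swing the brake fully on again, so that the dent can be beaten out over the glide. Leave the things around it alone.

Things in the scene. Friction and masses are not known exactly. Their poses are not given: they have to be found in the camera images.
- turntable: fixed foot of the packing turntable: round dark steel foot 224 mm across, bolted to the worktop. Origin on the disc's axis, on the worktop; z up. The foot's -x side is its front (towards the robot, give or take 0.3 rad), its +y side carries the brake.
- disc: turning disc of bright sheet steel, 250 mm across, three black rubber strips on it. Origin on its axis, 44 mm above the worktop; flat top at 52 mm (strips 54 mm, centre nut 59 mm). Turns endlessly, either way, about the upright axis; its own +x axis points to the turning knob, so its yaw is the knob's angle. Even drag of the bearing: about 1.5 N at the knob.
- table_axis (a point): point on the disc's axis at the height of its top, 52 mm above the worktop. A dent bulges 4 mm down under the disc, 100 mm from this axis, hidden by the turned-down rim; its angle from the knob differs every time. Turned counter-clockwise (seen from above), the disc brings it over the glide after 0.6 to 3.9 rad from the start. Nothing else rubs.
- turning_knob (a point): centre of the disc's upright black knob, a cylinder 22 mm across and 38 mm high (64 to 102 mm above the worktop), 90 mm from the axis; this point is 83 mm above the worktop. It spins freely on its stem, so a gripper that holds it can be led round the circle without turning itself. The disc below it is flat and clear.
- glide_block: small dark block with a sprung felt button under the disc's front edge, fixed to the foot 100 mm from the axis, to its -x. As the dent rides over, the knob needs 3 to 9 N more, from about 0.18 rad before to 0.18 rad after it is centred, level within 0.08 rad; the two ways of turning are mirror images. Let go on the level middle, the disc stays put; on a flank it slips off.
- brake_lever (a joint): angle of the brake lever (rad): 0 = off, at its stop (swung out, away from the disc), 1.1 = fully on, at its stop (alongside the disc, pointing to the foot's front); seen from above it turns counter-clockwise towards on. It starts on (1.0 to 1.1), the disc then held fast; below 0.2 the brake is clear of the rim. 2 to 5 N at the grip move it and it stays where it is left.
- lever_grip (a point): centre of the upright black grip at the end of the brake lever, a cylinder 20 mm across and 40 mm high (43 to 83 mm above the worktop; this point at 63 mm), 80 mm from the lever's pivot; 40 mm or more are free on both sides of its path.
- lever_pivot (a point): point on the upright pivot axis of the brake lever, at the height of the grip's centre; 172 mm from the disc's axis in the foot's +y direction. Fixed to the foot.
- parcel_mid (a point): middle of a loose small brown parcel, 89 x 114 x 61 mm, a bystander
- tape_mid (a point): middle of a loose roll of packing tape, 96 mm across, 48 mm high, a bystander
- weight_mid (a point): middle of a loose brass scale weight with a knob, 38 mm across, 45 mm high, a bystander

How it is judged:
On the way, in this order (a step that is already met when the one before it is completed fails the run):
1. the brake is released: lever swung out to 0.22 rad or less (value of joint brake_lever below 0.22 rad), for 0.2 s.
2. with the brake still off, the disc stands still at its stiff spot, the dent pressing the felt with more than 6.5 N (within about 6 degrees of centred) (contact force between disc and glide_block above 6.5 N and angular speed of disc below 0.08 rad/s and value of joint brake_lever below 0.22 rad), for 0.2 s.
At the end, for the whole second after the job is handed in: the disc stands still with its dent on the felt glide (pressing it with more than 6.5 N, which is within about 6 degrees of the middle of the stiff spot) and the brake lever is on (0.9 rad or more) (contact force between disc and glide_block above 6.5 N and value of joint brake_lever above 0.9 rad and angular speed of disc below 0.05 rad/s); the robot touches nothing.
It fails at once if the disc is spun faster than 2.5 rad/s (angular speed of disc above 2.5 rad/s).
It fails at once if the disc is forced round against the brake: it turns faster than 0.15 rad/s while the lever is beyond 0.6 rad (value of joint brake_lever above 0.6 rad and angular speed of disc above 0.15 rad/s).
It fails at once if the disc or its knob is squeezed or pushed with more than 80 N in all (contact force between the fingers and disc above 80 N).
It fails at once if a bystander (parcel, tape roll, weight) is shifted by more than 30 mm (distance of any of parcel_mid, tape_mid, weight_mid from where it was at the start of the episode above 0.03 m).
It also fails if it takes over 72 s, if anything falls off the work surface, if the arm or the gripper's body presses on something with over 40 N, if the wrist force passes 120 N, or if a joint passes its speed limit or range.

## Working session

There is one attempt and no reset: what is moved stays moved. The work goes in short steps, Python scripts to look and compute and a tool call to move; the robot and the scene stay as the last step left them, time stands still between calls to the robot, and variables do not carry over. Pictures are saved under pics/ and viewed, at most 10 in all, crops included, and the job is handed in when it is done.

Besides the shell and the picture viewer there is one more tool, called by a JSON object that holds its "op" and its "data", one argument or row to a line. arm_command: Moves the arm, as the interface text tells. Its arguments: {"type":"object","properties":{"steps":{"type":"array","items":{"type":"array","items":{"type":"number"}}}},"required":["steps"]}

```bash
mkdir -p pics; ls
python3 - <<'E'
from station import r
import cv2
o=r.get_obs(); print(o)
for n in("scene","top"):
    c=r.read_camera(n); cv2.imwrite(f"pics/{n}0.png",c["color"][:,:,::-1]); print(n,c["vfov"],c["cx"],c["cy"],c["R"],c["t"])
E
```

```text
pics
{'time_s': 0.0, 'joint_pos': array([ 1.18438070e+00,  3.00503777e-01,  1.52158196e+00,  6.37243124e-06,
        1.32069600e+00, -6.65969579e-02]), 'joint_vel': array([-8.92602001e-04, -1.07660762e-03,  4.20554278e-05,  1.07062352e-03,
        1.16782208e-04,  1.56434360e-03]), 'joint_efforts': array([ 1.37691859e-03, -5.31815851e+01, -3.52737737e+01,  7.08990684e-02,
        2.44575430e-02, -1.11275856e-04]), 'ee_pos': array([0.17281725, 0.52186693, 0.20486803]), 'tool_rot': array([-3.14040662e+00, -8.52894093e-05,  2.82177235e+00]), 'ft_force': array([-0.37300251, -0.24720636,  0.19202268]), 'wrist_torque': array([-0.03207854,  0.00540665,  0.02472878]), 'grip_force': 0.0, 'width': 0.09383479788544896}
scene 48.94527738701939 282.74573735324867 210.69269257579586 [[ 0.77858012 -0.62752237 -0.00535491]
 [-0.4777012  -0.58711706 -0.65352515]
 [ 0.40695769  0.51137974 -0.75688586]] [-0.41960124  0.3800589   0.98858963]
top 50.779290946134935 273.19659858820387 212.6059688780526 [[ 0.01675456 -0.99969522  0.01813166]
 [-0.99432692 -0.01856418 -0.10473463]
 [ 0.10503931 -0.01627401 -0.9943349 ]] [0.02365804 0.58207413 1.28027009]
```

View pics/top0.png

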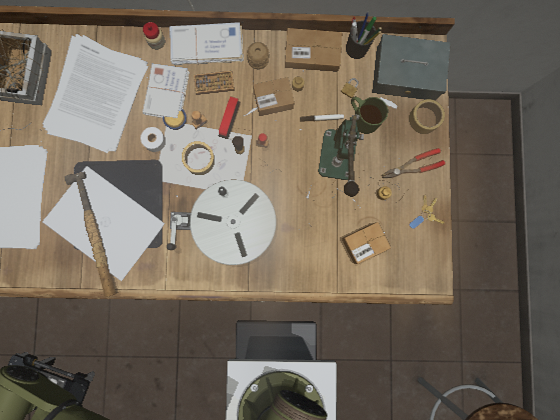

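View pics/scene0.png

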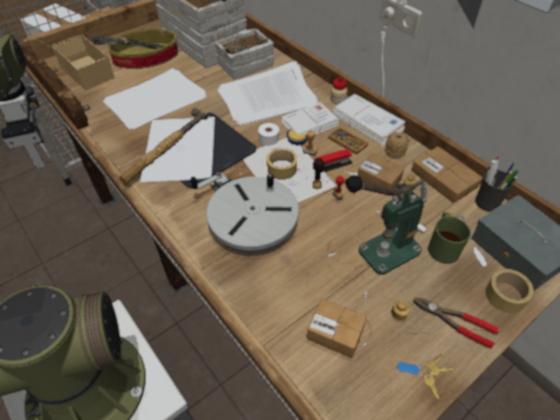

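```bash
cat > h.py <<'E'
import numpy as np, cv2
from station import r
def ray(c,u,v,z):
    f=210/np.tan(np.radians(c["vfov"]/2)); R=np.array(c["R"]);t=np.array(c["t"])
    C=-R.T@t; d=R.T@np.array([(u-c["cx"])/f,(v-c["cy"])/f,1]); return (C+d*(z-C[2])/d[2])
def proj(c,X):
    f=210/np.tan(np.radians(c["vfov"]/2)); p=np.array(c["R"])@X+c["t"]; return p[:2]/p[2]*f+[c["cx"],c["cy"]]
def crop(name,fn,x0,y0,w,h,k):
    c=r.read_camera(name); im=c["color"][y0:y0+h,x0:x0+w,::-1]
    cv2.imwrite("pics/"+fn,cv2.resize(im,None,fx=k,fy=k,interpolation=cv2.INTER_CUBIC)); return c
E
python3 - <<'E'
from h import *
a=cv2.imread("pics/top0.png")[165:285,150:290]; b=cv2.imread("pics/scene0.png")[150:270,180:320]
cv2.imwrite("pics/c1.png",np.vstack([cv2.resize(x,None,fx=5,fy=5,interpolation=cv2.INTER_CUBIC) for x in (a,)]))
E
```

```text
(no output)
```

View pics/c1.png

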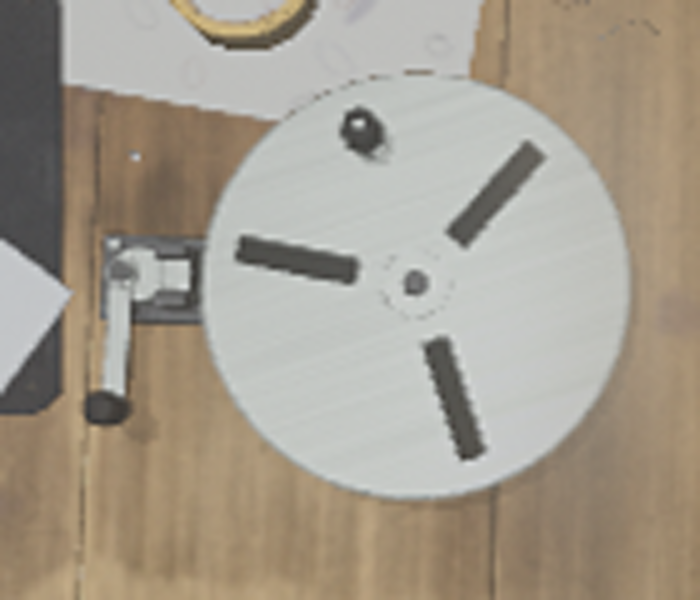

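Run:
```python
from h import *
c=r.read_camera("top")
P=lambda x,y,z:ray(c,149.6+x/5,164.6+y/5,z)
A=P(416,284,.052);N=P(415,283,.059);K=P(358,125,.102);Km=P(362,132,.083);G=P(107,403,.083);Gm=P(107,407,.063);V=P(124,270,.07)
for n in "A N K Km G Gm V".split(): print(n,globals()[n].round(4))
d=K-A; print("knob",np.hypot(*d[:2]),np.arctan2(d[1],d[0])); d=Km-A; print("knob",np.hypot(*d[:2]),np.arctan2(d[1],d[0]))
d=V-A; print("piv",np.hypot(*d[:2]),np.arctan2(d[1],d[0])-np.pi/2); d=G-V; print("grip",np.hypot(*d[:2]),np.arctan2(d[1],d[0]))
for n,uv,z in(("tape",(198,157),.04),("hammer?",(82,176),.02),("weight",(238,145),.03)): print(n,ray(c,*uv,z).round(3))
```

```text
A [0.5514 0.1511 0.052 ]
N [0.5514 0.1512 0.059 ]
K [0.6362 0.1823 0.102 ]
Km [0.6352 0.1818 0.083 ]
G [0.4786 0.3203 0.083 ]
Gm [0.4769 0.3245 0.063 ]
V [0.5549 0.3165 0.07  ]
knob 0.09033937234369553 0.351973637951511
knob 0.0892301475502843 0.3513546131898612
piv 0.1654307772055628 -0.020938174119775388
grip 0.0763904973718271 3.0915792924415175
tape [0.742 0.26  0.04 ]
hammer? [0.682 0.607 0.02 ]
weight [0.784 0.143 0.03 ]
```

{"op": "arm_command", "data": {
  "steps": [
    [0.5, -0.95, -0.25, 0.1, 0],
    [0.5, -1, -0.27, 0.1, 0],
    [0.5, -1, -0.27, 0.1, 0],
    [0.5, -1, -0.27, 0.2, 0],
    [0.5, -1, -0.27, 0.2, 0]
  ]
}}

```text
time_s: 0.65
ee_pos: [0.3022, 0.4367, 0.1842]
tool_rot: [-3.141, -0.0, 2.822]
ft_force: [-0.0, 0.8, -0.2]
width: 0.0574
grip_force: 0.0
```

{"op": "arm_command", "data": {
  "steps": [
    [0.5, -1, -0.27, 0.2, 0],
    [0.5, -1, -0.27, 0.2, 0],
    [0.5, -1, -0.27, 0.2, 0],
    [0.5, -1, -0.27, 0.2, 0],
    [0.5, -1, -0.27, 0.2, 0]
  ]
}}

```text
time_s: 1.15
ee_pos: [0.4319, 0.351, 0.154]
tool_rot: [-3.141, -0.0, 2.822]
ft_force: [0.1, 0.6, 0.3]
width: 0.047
grip_force: 0.0
```

{"op": "arm_command", "data": {
  "steps": [
    [0.5, -1, -0.27, 0.2, 0],
    [0.5, -0.75, -0.19, 0.2, 0],
    [0.5, 0, 0, 0, 0],
    [0.5, 0, 0, 0, 0]
  ]
}}

```text
time_s: 1.55
ee_pos: [0.4762, 0.3223, 0.1422]
tool_rot: [-3.141, -0.001, 2.821]
ft_force: [0.1, 0.3, 0.3]
width: 0.0469
grip_force: 0.0
```

```bash
cat >> h.py <<'E'
def rows(P,yaws,op):
    "world path (first = commanded now) and tool yaws -> rows"
    for i in range(1,len(P)):
        y=yaws[i-1]; d=np.array(P[i])-P[i-1]; x=[np.cos(y),np.sin(y)]; yy=[np.sin(y),-np.cos(y)]
        dy=(yaws[i]-y+np.pi)%(2*np.pi)-np.pi
        print([op]+[float(round(v,2)) for v in (d[:2]@x/.03,d[:2]@yy/.03,-d[2]/.03,-np.degrees(dy)/6)],end=",\n" if i%5==0 else ",")
E
python3 - <<'E'
from h import *
o=r.get_obs(); print(o['ee_pos'],o['tool_rot'],o['width'])
c=crop("top","c2.png",120,180,120,90,6)
E
```

```text
[0.47622583 0.32228744 0.14217621] [-3.14111592e+00 -6.36613734e-04  2.82104165e+00] 0.04691852303401085
```

View pics/c2.png

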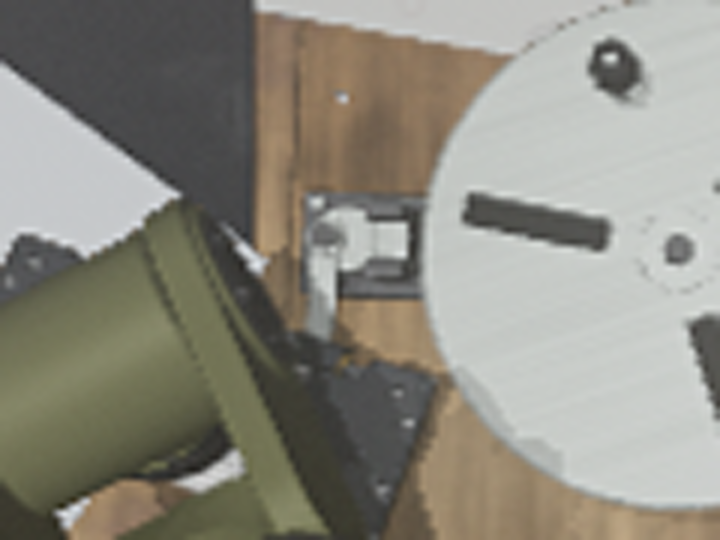

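The gripper hides the grip (about at pixel 173,237); the disc and the lever's root at (174,220) are unchanged. Going down and closing.

{"op": "arm_command", "data": {
  "steps": [
    [0.5, 0, 0, 0.8, 0],
    [0.5, 0, 0, 0.8, 0],
    [0.5, 0, 0, 0.8, 0],
    [0.5, 0, 0, 0.65, 0],
    [0.5, 0, 0, 0, 0]
  ]
}}

```text
time_s: 2.1
ee_pos: [0.4746, 0.3225, 0.049]
tool_rot: [-3.139, -0.003, 2.823]
ft_force: [-0.9, -0.4, -0.7]
width: 0.047
grip_force: 0.0
```

{"op": "arm_command", "data": {
  "steps": [
    [0.15, 0, 0, 0, 0],
    [0.15, 0, 0, 0, 0],
    [0.15, 0, 0, 0, 0],
    [0.15, 0, 0, 0, 0],
    [0.15, 0, 0, 0, 0]
  ]
}}

```text
time_s: 2.6
ee_pos: [0.4775, 0.3243, 0.0521]
tool_rot: [3.136, 0.002, 2.822]
ft_force: [5.0, 14.2, -3.2]
width: 0.0194
grip_force: 30.0
```

Run:
```python
from h import *
o=r.get_obs(); print(o['ee_pos'],o['tool_rot'],o['width'],o['ft_force'],o['grip_force'])
V=np.array([.556,.323]); p=o['ee_pos']; p[2]=.05; d=p[:2]-V; a0=np.arctan2(d[1],d[0]); print(a0,np.hypot(*d))
n=14; a=a0-np.linspace(0,1.06,n+1)
P=[[V[0]+np.hypot(*d)*np.cos(t),V[1]+np.hypot(*d)*np.sin(t),.05] for t in a]
rows(P,2.82-np.linspace(0,.7,n+1),.15)
```

```text
[0.47746687 0.32432357 0.05213987] [3.13642160e+00 2.09929817e-03 2.82189470e+00] 0.01939564130977303 [ 5.03310171 14.15052131 -3.16533631] 30.006828904151917
3.1247406288274466 0.07854428254849437
[0.15, 0.05, 0.19, -0.0, 0.48],[0.15, 0.05, 0.19, -0.0, 0.48],[0.15, 0.04, 0.19, -0.0, 0.48],[0.15, 0.04, 0.19, -0.0, 0.48],[0.15, 0.03, 0.2, -0.0, 0.48],
[0.15, 0.03, 0.2, -0.0, 0.48],[0.15, 0.02, 0.2, -0.0, 0.48],[0.15, 0.02, 0.2, -0.0, 0.48],[0.15, 0.01, 0.2, -0.0, 0.48],[0.15, 0.01, 0.2, -0.0, 0.48],
[0.15, 0.0, 0.2, -0.0, 0.48],[0.15, -0.0, 0.2, -0.0, 0.48],[0.15, -0.01, 0.2, -0.0, 0.48],[0.15, -0.01, 0.2, -0.0, 0.48],
```

{"op": "arm_command", "data": {
  "steps": [
    [0.15, 0.05, 0.25, 0, 0.5],
    [0.15, 0.05, 0.2, 0, 0.5],
    [0.15, 0.04, 0.2, 0, 0.5],
    [0.15, 0.04, 0.2, 0, 0.5],
    [0.15, 0.03, 0.2, 0, 0.5]
  ]
}}

```text
time_s: 3.1
ee_pos: [0.4828, 0.3531, 0.0519]
tool_rot: [-3.139, -0.001, 2.557]
ft_force: [-12.0, -6.9, 12.9]
width: 0.0193
grip_force: 30.0
```

{"op": "arm_command", "data": {
  "steps": [
    [0.15, 0.03, 0.2, 0, 0.5],
    [0.15, 0.02, 0.2, 0, 0.5],
    [0.15, 0.02, 0.2, 0, 0.5],
    [0.15, 0.01, 0.2, 0, 0.5],
    [0.15, 0.01, 0.2, 0, 0.5]
  ]
}}

```text
time_s: 3.6
ee_pos: [0.499, 0.3792, 0.0519]
tool_rot: [-3.14, -0.002, 2.296]
ft_force: [-12.4, 2.6, 7.9]
width: 0.0193
grip_force: 30.0
```

Run:
```python
from h import *
o=r.get_obs(); print(o['ee_pos'],o['tool_rot'],o['width'],o['ft_force'],o['grip_force'])
d=o['ee_pos'][:2]-[.556,.323]; print(np.arctan2(d[1],d[0]),np.hypot(*d))
```

```text
[0.49904773 0.37921757 0.05186164] [-3.14012518e+00 -2.09253478e-03  2.29611005e+00] 0.01930039378592686 [-12.38773036   2.63950499   7.867412  ] 30.000793933868408
2.3626864596611115 0.08002484805636531
```

{"op": "arm_command", "data": {
  "steps": [
    [0.15, 0, 0.2, 0, 0.5],
    [0.15, 0, 0.2, 0, 0.5],
    [0.15, 0, 0.2, 0, 0.5]
  ]
}}

```text
time_s: 3.9
ee_pos: [0.5137, 0.3904, 0.0518]
tool_rot: [-3.141, -0.001, 2.139]
ft_force: [-8.2, 0.3, 6.2]
width: 0.0196
grip_force: 30.0
```

{"op": "arm_command", "data": {
  "steps": [
    [0.15, 0, 0.2, 0, 0.5],
    [0.15, 0, 0.1, 0, 0]
  ]
}}

```text
time_s: 4.1
ee_pos: [0.5218, 0.3947, 0.0518]
tool_rot: [-3.141, -0.001, 2.087]
ft_force: [-5.6, -2.6, 6.4]
width: 0.0193
grip_force: 30.0
```

{"op": "arm_command", "data": {
  "steps": [
    [0.15, 0, 0.1, 0, 0],
    [0.15, 0, 0, 0, 0]
  ]
}}

```text
time_s: 4.3
ee_pos: [0.5225, 0.3953, 0.0516]
tool_rot: [-3.136, -0.0, 2.089]
ft_force: [-19.0, -6.9, 13.1]
width: 0.0193
grip_force: 30.0
```

Run:
```python
from h import *
o=r.get_obs(); 
d=o['ee_pos'][:2]-[.556,.323]; print(np.arctan2(d[1],d[0]),np.hypot(*d))
```

```text
2.004179383004508 0.07971606763957659
```

{"op": "arm_command", "data": {
  "steps": [
    [0.5, 0, 0, 0, 0],
    [0.5, 0, 0, 0, 0],
    [0.5, 0, 0, -1, 0],
    [0.5, 0, 0, -1, 0],
    [0.5, 0, 0, -1, 0]
  ]
}}

```text
time_s: 4.8
ee_pos: [0.5248, 0.3957, 0.1424]
tool_rot: [3.141, 0.0, 2.089]
ft_force: [-0.3, -0.6, -0.3]
width: 0.0472
grip_force: 0.0
```

Run:
```python
from h import *
o=r.get_obs(); p=o['ee_pos']; print(p,o['tool_rot'],o['ft_force'],o['width'])
n=9; rows(np.linspace(p,[.636,.182,p[2]],n+1),[o['tool_rot'][2]]*(n+1),.5)
```

```text
[0.52477874 0.39573122 0.1423742 ] [3.14109723e+00 1.37198042e-05 2.08862031e+00] [-0.28107099 -0.55398064 -0.32970335] 0.0471934912594963
[0.5, -0.89, -0.03, -0.0, -0.0],[0.5, -0.89, -0.03, -0.0, -0.0],[0.5, -0.89, -0.03, -0.0, -0.0],[0.5, -0.89, -0.03, -0.0, -0.0],[0.5, -0.89, -0.03, -0.0, -0.0],
[0.5, -0.89, -0.03, -0.0, -0.0],[0.5, -0.89, -0.03, -0.0, -0.0],[0.5, -0.89, -0.03, -0.0, -0.0],[0.5, -0.89, -0.03, -0.0, -0.0],
```

{"op": "arm_command", "data": {
  "steps": [
    [0.5, -0.89, -0.03, 0, 0],
    [0.5, -0.89, -0.03, 0, 0],
    [0.5, -0.89, -0.03, 0, 0],
    [0.5, -0.89, -0.03, 0, 0],
    [0.5, -0.89, -0.03, 0, 0]
  ]
}}

```text
time_s: 5.3
ee_pos: [0.5875, 0.2765, 0.1413]
tool_rot: [3.141, 0.0, 2.089]
ft_force: [0.9, -0.3, 0.8]
width: 0.047
grip_force: 0.0
```

{"op": "arm_command", "data": {
  "steps": [
    [0.5, -0.89, -0.03, 0, 0],
    [0.5, -0.89, -0.03, 0, 0],
    [0.5, -0.89, -0.03, 0, 0],
    [0.5, -0.89, -0.03, 0, 0],
    [0.5, 0, 0, 0, 0]
  ]
}}

```text
time_s: 5.8
ee_pos: [0.6379, 0.1802, 0.1411]
tool_rot: [3.141, 0.001, 2.086]
ft_force: [-0.2, 0.2, -0.7]
width: 0.0471
grip_force: 0.0
```

Run:
```python
from h import *
o=r.get_obs(); p=o['ee_pos']; print(p,o['tool_rot'],o['ft_force'],o['width'])
c=crop("scene","c3.png",180,120,150,120,5)
print(proj(c,[.636,.182,.083]),proj(c,[.636,.182,.102]))
```

```text
[0.63790619 0.18015763 0.14109872] [3.14106836e+00 6.50606752e-04 2.08559717e+00] [-0.17354857  0.17090859 -0.68893797] 0.047082985246781436
[268.63406097 180.04937677] [268.43625847 175.16551262]
```

View pics/c3.png

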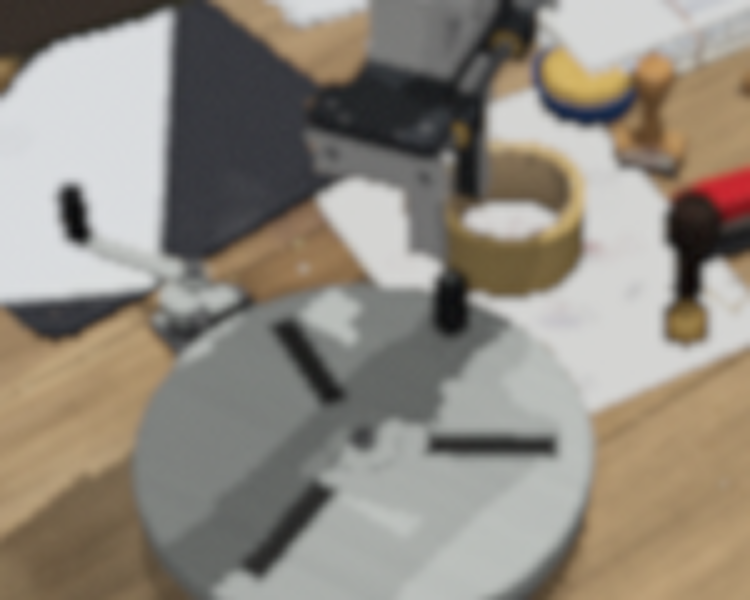

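The lever stands swung out (grip at pixel 194,162); the knob is at about (270,180), right under the open gripper. Descending and gripping.

{"op": "arm_command", "data": {
  "steps": [
    [0.5, 0, 0, 0.8, 0],
    [0.5, 0, 0, 0.8, 0],
    [0.5, 0, 0, 0.8, 0],
    [0.5, 0, 0, 0, 0]
  ]
}}

```text
time_s: 6.25
ee_pos: [0.6347, 0.1835, 0.0658]
tool_rot: [-3.137, -0.002, 2.09]
ft_force: [0.1, -0.8, -1.3]
width: 0.0469
grip_force: 0.0
```

{"op": "arm_command", "data": {
  "steps": [
    [0.2, 0, 0, 0, 0],
    [0.2, 0, 0, 0, 0],
    [0.2, 0, 0, 0, 0],
    [0.2, 0, 0, 0, 0],
    [0.2, 0, 0, 0, 0]
  ]
}}

```text
time_s: 6.75
ee_pos: [0.6369, 0.1831, 0.0701]
tool_rot: [3.14, 0.0, 2.089]
ft_force: [-3.3, -0.1, 5.8]
width: 0.0218
grip_force: 30.0
```

```bash
cat > plan.py <<'E'
from h import *
import sys
def ang(C=(.5514,.1511)):
    o=r.get_obs(); d=o['ee_pos'][:2]-C; a=np.arctan2(d[1],d[0]); f=o['ft_force'][:2]
    print("ang",a%(2*np.pi),"R",np.hypot(*d),"Frad",f@[np.cos(a),np.sin(a)],"Ftan",f@[-np.sin(a),np.cos(a)],o['grip_force'],o['width'])
    return a
def arc(a0,step,n,yaw,C=(.5514,.1511),R=.09):
    a=a0+step*np.arange(n+1); rows([[C[0]+R*np.cos(t),C[1]+R*np.sin(t),0] for t in a],[yaw]*(n+1),.2)
E
python3 - <<'E'
from plan import *
a=ang(); arc(a,.05,35,2.086)
E
```

```text
ang 0.3580907797770039 R 0.09125294580718078 Frad -3.1216467344861782 Ftan 1.0749798504220462 30.002674162387848 0.02184017272493436
[0.2, 0.15, 0.02, -0.0, -0.0],[0.2, 0.15, 0.01, -0.0, -0.0],[0.2, 0.15, 0.0, -0.0, -0.0],[0.2, 0.15, -0.0, -0.0, -0.0],[0.2, 0.15, -0.01, -0.0, -0.0],
[0.2, 0.15, -0.02, -0.0, -0.0],[0.2, 0.15, -0.03, -0.0, -0.0],[0.2, 0.15, -0.03, -0.0, -0.0],[0.2, 0.14, -0.04, -0.0, -0.0],[0.2, 0.14, -0.05, -0.0, -0.0],
[0.2, 0.14, -0.05, -0.0, -0.0],[0.2, 0.14, -0.06, -0.0, -0.0],[0.2, 0.13, -0.07, -0.0, -0.0],[0.2, 0.13, -0.07, -0.0, -0.0],[0.2, 0.13, -0.08, -0.0, -0.0],
[0.2, 0.12, -0.09, -0.0, -0.0],[0.2, 0.12, -0.09, -0.0, -0.0],[0.2, 0.11, -0.1, -0.0, -0.0],[0.2, 0.11, -0.1, -0.0, -0.0],[0.2, 0.1, -0.11, -0.0, -0.0],
[0.2, 0.1, -0.11, -0.0, -0.0],[0.2, 0.09, -0.12, -0.0, -0.0],[0.2, 0.09, -0.12, -0.0, -0.0],[0.2, 0.08, -0.13, -0.0, -0.0],[0.2, 0.07, -0.13, -0.0, -0.0],
[0.2, 0.07, -0.13, -0.0, -0.0],[0.2, 0.06, -0.14, -0.0, -0.0],[0.2, 0.05, -0.14, -0.0, -0.0],[0.2, 0.04, -0.14, -0.0, -0.0],[0.2, 0.04, -0.15, -0.0, -0.0],
[0.2, 0.03, -0.15, -0.0, -0.0],[0.2, 0.02, -0.15, -0.0, -0.0],[0.2, 0.02, -0.15, -0.0, -0.0],[0.2, 0.01, -0.15, -0.0, -0.0],[0.2, 0.0, -0.15, -0.0, -0.0],
```

{"op": "arm_command", "data": {
  "steps": [
    [0.2, 0.15, 0.02, 0, 0],
    [0.2, 0.15, 0.01, 0, 0],
    [0.2, 0.15, 0, 0, 0],
    [0.2, 0.15, 0, 0, 0]
  ]
}}

```text
time_s: 7.15
ee_pos: [0.6291, 0.1992, 0.0701]
tool_rot: [3.139, 0.001, 2.089]
ft_force: [0.6, -1.8, 7.5]
width: 0.0214
grip_force: 30.0
```

{"op": "arm_command", "data": {
  "steps": [
    [0.2, 0.15, -0.01, 0, 0],
    [0.2, 0.15, -0.02, 0, 0],
    [0.2, 0.15, -0.03, 0, 0],
    [0.2, 0.15, -0.03, 0, 0]
  ]
}}

```text
time_s: 7.55
ee_pos: [0.618, 0.2139, 0.0701]
tool_rot: [3.139, 0.001, 2.089]
ft_force: [4.2, -0.3, 6.7]
width: 0.0214
grip_force: 30.0
```

Run:
```python
from plan import *
a=ang()
```

```text
ang 0.756073695598616 R 0.09149914626444455 Frad 2.8168331964841413 Ftan -3.083282530198778 30.002233386039734 0.021418658667221802
```

{"op": "arm_command", "data": {
  "steps": [
    [0.2, 0.14, -0.04, 0, 0],
    [0.2, 0.14, -0.05, 0, 0],
    [0.2, 0.14, -0.05, 0, 0]
  ]
}}

```text
time_s: 7.85
ee_pos: [0.6081, 0.2229, 0.0702]
tool_rot: [3.138, 0.0, 2.089]
ft_force: [3.6, 2.3, 5.8]
width: 0.0214
grip_force: 30.0
```

{"op": "arm_command", "data": {
  "steps": [
    [0.2, 0.14, -0.06, 0, 0],
    [0.2, 0.13, -0.07, 0, 0],
    [0.2, 0.13, -0.07, 0, 0]
  ]
}}

```text
time_s: 8.15
ee_pos: [0.5969, 0.2306, 0.0701]
tool_rot: [3.138, 0.0, 2.089]
ft_force: [2.6, 2.4, 5.7]
width: 0.0216
grip_force: 30.0
```

{"op": "arm_command", "data": {
  "steps": [
    [0.2, 0.13, -0.08, 0, 0],
    [0.2, 0.12, -0.09, 0, 0],
    [0.2, 0.12, -0.09, 0, 0]
  ]
}}

```text
time_s: 8.45
ee_pos: [0.5846, 0.2364, 0.0702]
tool_rot: [3.138, 0.0, 2.089]
ft_force: [4.3, 3.6, 6.5]
width: 0.0214
grip_force: 30.0
```

{"op": "arm_command", "data": {
  "steps": [
    [0.2, 0.11, -0.1, 0, 0],
    [0.2, 0.11, -0.1, 0, 0],
    [0.2, 0.1, -0.11, 0, 0]
  ]
}}

```text
time_s: 8.75
ee_pos: [0.5726, 0.2401, 0.0702]
tool_rot: [3.136, 0.001, 2.089]
ft_force: [9.4, 4.7, 1.9]
width: 0.0217
grip_force: 30.0
```

Run:
```python
from plan import *
a=ang()
```

```text
ang 1.3367358562905312 R 0.09151331213084857 Frad 6.764692741178389 Ftan -8.02119356770064 30.000457763671875 0.021716796653623825
```

Run:
```python
from plan import *
arc(1.358,.03,14,2.089,R=.091)
```

```text
[0.2, 0.06, -0.07, -0.0, -0.0],[0.2, 0.06, -0.07, -0.0, -0.0],[0.2, 0.06, -0.07, -0.0, -0.0],[0.2, 0.05, -0.07, -0.0, -0.0],[0.2, 0.05, -0.08, -0.0, -0.0],
[0.2, 0.05, -0.08, -0.0, -0.0],[0.2, 0.05, -0.08, -0.0, -0.0],[0.2, 0.04, -0.08, -0.0, -0.0],[0.2, 0.04, -0.08, -0.0, -0.0],[0.2, 0.04, -0.08, -0.0, -0.0],
[0.2, 0.04, -0.08, -0.0, -0.0],[0.2, 0.03, -0.08, -0.0, -0.0],[0.2, 0.03, -0.09, -0.0, -0.0],[0.2, 0.03, -0.09, -0.0, -0.0],
```

{"op": "arm_command", "data": {
  "steps": [
    [0.2, 0.07, -0.07, 0, 0],
    [0.2, 0.07, -0.07, 0, 0]
  ]
}}

```text
time_s: 8.95
ee_pos: [0.5668, 0.2413, 0.0702]
tool_rot: [3.137, 0.001, 2.089]
ft_force: [9.0, 0.5, 3.6]
width: 0.0215
grip_force: 30.0
```

{"op": "arm_command", "data": {
  "steps": [
    [0.2, 0.06, -0.07, 0, 0],
    [0.2, 0.06, -0.07, 0, 0]
  ]
}}

```text
time_s: 9.15
ee_pos: [0.5613, 0.2421, 0.0702]
tool_rot: [3.137, 0.001, 2.089]
ft_force: [7.7, -1.0, 3.6]
width: 0.0214
grip_force: 30.0
```

{"op": "arm_command", "data": {
  "steps": [
    [0.2, 0.05, -0.08, 0, 0],
    [0.2, 0.05, -0.08, 0, 0]
  ]
}}

```text
time_s: 9.35
ee_pos: [0.5551, 0.2425, 0.0701]
tool_rot: [3.139, 0.0, 2.089]
ft_force: [2.7, 1.8, 8.3]
width: 0.0215
grip_force: 30.0
```

{"op": "arm_command", "data": {
  "steps": [
    [0.2, 0.05, -0.08, 0, 0],
    [0.2, 0.04, -0.08, 0, 0]
  ]
}}

```text
time_s: 9.55
ee_pos: [0.5493, 0.2425, 0.0701]
tool_rot: [3.139, 0.0, 2.089]
ft_force: [2.2, 1.5, 7.9]
width: 0.0213
grip_force: 30.0
```

{"op": "arm_command", "data": {
  "steps": [
    [0.2, 0.04, -0.08, 0, 0],
    [0.2, 0.04, -0.08, 0, 0]
  ]
}}

```text
time_s: 9.75
ee_pos: [0.5439, 0.2422, 0.0701]
tool_rot: [3.139, 0.0, 2.089]
ft_force: [1.7, 0.2, 7.0]
width: 0.0216
grip_force: 30.0
```

Run:
```python
from plan import *
a=ang()
```

```text
ang 1.6524518361793994 R 0.09137107589217566 Frad 0.06391186352074862 Ftan -1.6639231824874725 30.00275820493698 0.021589834769006444
```

{"op": "arm_command", "data": {
  "steps": [
    [0.2, -0.04, 0.08, 0, 0],
    [0.2, -0.04, 0.08, 0, 0]
  ]
}}

```text
time_s: 9.95
ee_pos: [0.549, 0.2425, 0.0701]
tool_rot: [3.14, -0.0, 2.089]
ft_force: [-1.2, -0.4, 9.6]
width: 0.021
grip_force: 30.0
```

{"op": "arm_command", "data": {
  "steps": [
    [0.2, -0.04, 0.08, 0, 0],
    [0.2, -0.05, 0.08, 0, 0]
  ]
}}

```text
time_s: 10.15
ee_pos: [0.5544, 0.2425, 0.0701]
tool_rot: [3.141, -0.0, 2.089]
ft_force: [-6.0, -0.2, 12.1]
width: 0.0216
grip_force: 30.0
```

{"op": "arm_command", "data": {
  "steps": [
    [0.2, -0.05, 0.08, 0, 0],
    [0.2, -0.05, 0.08, 0, 0]
  ]
}}

```text
time_s: 10.35
ee_pos: [0.5592, 0.2423, 0.07]
tool_rot: [-3.141, -0.001, 2.089]
ft_force: [-10.3, -0.9, 14.6]
width: 0.0215
grip_force: 30.0
```

{"op": "arm_command", "data": {
  "steps": [
    [0.2, -0.06, 0.07, 0, 0],
    [0.2, -0.06, 0.07, 0, 0]
  ]
}}

```text
time_s: 10.55
ee_pos: [0.5649, 0.2416, 0.0701]
tool_rot: [-3.142, -0.001, 2.089]
ft_force: [-8.3, 3.3, 11.9]
width: 0.0216
grip_force: 30.0
```

{"op": "arm_command", "data": {
  "steps": [
    [0.2, -0.06, 0.07, 0, 0],
    [0.2, -0.06, 0.07, 0, 0]
  ]
}}

```text
time_s: 10.75
ee_pos: [0.5703, 0.2406, 0.0701]
tool_rot: [3.141, -0.001, 2.089]
ft_force: [-7.9, 2.5, 11.8]
width: 0.0214
grip_force: 30.0
```

{"op": "arm_command", "data": {
  "steps": [
    [0.2, -0.06, 0.07, 0, 0],
    [0.2, -0.06, 0.06, 0, 0]
  ]
}}

```text
time_s: 10.95
ee_pos: [0.5755, 0.2394, 0.0701]
tool_rot: [3.141, -0.001, 2.089]
ft_force: [-8.0, 2.8, 12.0]
width: 0.0219
grip_force: 30.0
```

{"op": "arm_command", "data": {
  "steps": [
    [0.2, -0.07, 0.06, 0, 0],
    [0.2, -0.07, 0.06, 0, 0]
  ]
}}

```text
time_s: 11.15
ee_pos: [0.5811, 0.2377, 0.0701]
tool_rot: [3.14, -0.001, 2.089]
ft_force: [-3.0, 3.6, 9.5]
width: 0.0214
grip_force: 30.0
```

{"op": "arm_command", "data": {
  "steps": [
    [0.2, -0.07, 0.06, 0, 0],
    [0.2, -0.07, 0.05, 0, 0]
  ]
}}

```text
time_s: 11.35
ee_pos: [0.5866, 0.2356, 0.0701]
tool_rot: [3.139, -0.0, 2.089]
ft_force: [-0.7, 4.8, 7.2]
width: 0.0219
grip_force: 30.0
```

Run:
```python
from plan import *
a=ang()
```

```text
ang 1.176233763143069 R 0.09155337903595774 Frad 4.197122417256396 Ftan 2.494289058490833 30.002498030662537 0.021880114284034594
```

{"op": "arm_command", "data": {
  "steps": [
    [0.2, 0.07, -0.05, 0, 0],
    [0.2, 0.07, -0.06, 0, 0],
    [0.2, 0.07, -0.06, 0, 0],
    [0.2, 0.07, -0.06, 0, 0],
    [0.2, 0.06, -0.06, 0, 0]
  ]
}}

```text
time_s: 11.85
ee_pos: [0.575, 0.2396, 0.0702]
tool_rot: [3.137, 0.001, 2.089]
ft_force: [8.7, 0.8, 3.7]
width: 0.0213
grip_force: 30.0
```

{"op": "arm_command", "data": {
  "steps": [
    [0.2, 0.06, -0.07, 0, 0],
    [0.2, 0.06, -0.07, 0, 0],
    [0.2, 0, 0, 0, 0],
    [0.2, 0, 0, 0, 0],
    [0.2, 0, 0, 0, 0]
  ]
}}

```text
time_s: 12.35
ee_pos: [0.5685, 0.241, 0.0701]
tool_rot: [3.139, -0.0, 2.089]
ft_force: [1.2, 2.7, 8.7]
width: 0.0214
grip_force: 30.0
```

Run:
```python
from plan import *
a=ang()
```

```text
ang 1.3823941182455788 R 0.09150454911134977 Frad 2.8444984756240363 Ftan -0.7210466349133096 30.00317394733429 0.02144233280816479
```

{"op": "arm_command", "data": {
  "steps": [
    [0.5, 0, 0, 0, 0],
    [0.5, 0, 0, 0, 0],
    [0.5, 0, 0, 0, 0],
    [0.5, 0, 0, -0.6, 0],
    [0.5, 0, 0, -0.9, 0]
  ]
}}

```text
time_s: 12.85
ee_pos: [0.5671, 0.2399, 0.1128]
tool_rot: [-3.138, -0.001, 2.089]
ft_force: [1.0, 0.8, 0.9]
width: 0.0467
grip_force: 0.0
```

{"op": "arm_command", "data": {
  "steps": [
    [0.5, 0, 0, -0.9, 0],
    [0.5, 0, 0, 0, 0]
  ]
}}

```text
time_s: 13.05
ee_pos: [0.5693, 0.2407, 0.1446]
tool_rot: [3.136, 0.001, 2.089]
ft_force: [-0.1, 0.1, -0.3]
width: 0.0471
grip_force: 0.0
```

Run:
```python
from plan import *
o=r.get_obs(); p=o['ee_pos']; print(p,o['tool_rot'],o['ft_force'],o['width'])
n=6; rows(np.linspace(p,[.5225,.396,p[2]],n+1),[o['tool_rot'][2]]*(n+1),.5)
c=crop("scene","c4.png",180,120,150,120,5)
for a in (1.28,1.382,1.48): print(proj(c,[.5514+.0905*np.cos(a),.1511+.0905*np.sin(a),.083]))
```

```text
[0.56930688 0.24071001 0.14460489] [3.13633111e+00 9.47816836e-04 2.08872791e+00] [-0.13227187  0.06402921 -0.25119078] 0.047096910032177974
[0.5, 0.88, 0.2, -0.0, -0.0],[0.5, 0.88, 0.2, -0.0, -0.0],[0.5, 0.88, 0.2, -0.0, -0.0],[0.5, 0.88, 0.2, -0.0, -0.0],[0.5, 0.88, 0.2, -0.0, -0.0],
[0.5, 0.88, 0.2, -0.0, -0.0],[239.65593897 178.45429114]
[236.55927883 179.47037168]
[233.70295562 180.65175906]
```

View pics/c4.png

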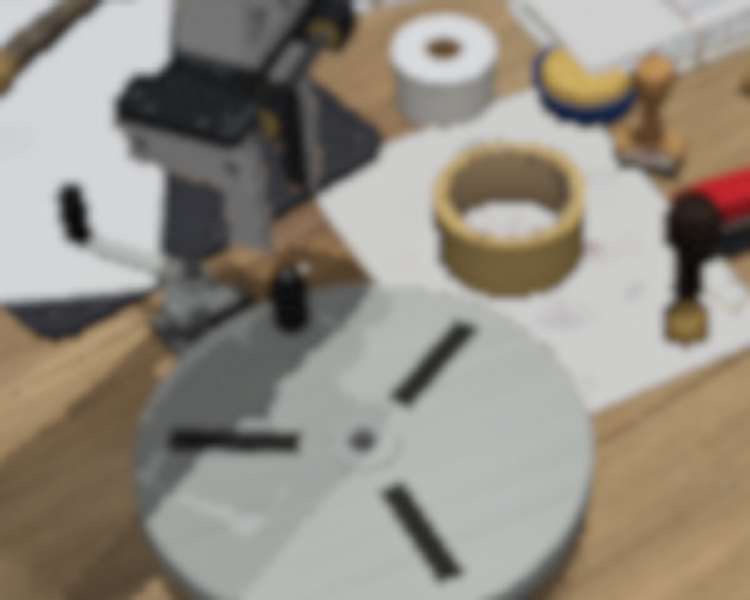

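The knob stands at pixel (238,179), where it was let go (about 1.38 rad), so the disc stayed put; the lever is still off, grip at (194,162).

{"op": "arm_command", "data": {
  "steps": [
    [0.5, 0.88, 0.2, 0, 0],
    [0.5, 0.88, 0.2, 0, 0],
    [0.5, 0.88, 0.2, 0, 0],
    [0.5, 0.88, 0.2, 0, 0],
    [0.5, 0.88, 0.2, 0, 0]
  ]
}}

```text
time_s: 13.6
ee_pos: [0.5279, 0.3705, 0.1394]
tool_rot: [-3.139, 0.0, 2.089]
ft_force: [0.5, 0.4, 0.5]
width: 0.0467
grip_force: 0.0
```

{"op": "arm_command", "data": {
  "steps": [
    [0.5, 0.88, 0.2, 0, 0],
    [0.5, 0, 0, 0.75, 0],
    [0.5, 0, 0, 0.8, 0],
    [0.5, 0, 0, 0.8, 0],
    [0.5, 0, 0, 0.8, 0]
  ]
}}

```text
time_s: 14.1
ee_pos: [0.5202, 0.3953, 0.044]
tool_rot: [-3.139, 0.0, 2.089]
ft_force: [0.8, 0.3, -0.1]
width: 0.0473
grip_force: 0.0
```

{"op": "arm_command", "data": {
  "steps": [
    [0.15, 0, 0, 0, 0],
    [0.15, 0, 0, 0, 0],
    [0.15, 0, 0, 0, 0],
    [0.15, 0, 0, 0, 0]
  ]
}}

```text
time_s: 14.5
ee_pos: [0.5214, 0.3961, 0.0478]
tool_rot: [3.14, -0.0, 2.089]
ft_force: [0.8, 1.6, 1.4]
width: 0.0194
grip_force: 30.0
```

Run:
```python
from h import *
o=r.get_obs(); print(o['ee_pos'],o['tool_rot'],o['width'],o['ft_force'],o['grip_force'])
V=np.array([.556,.323]); p=o['ee_pos']; d=p[:2]-V; a0=np.arctan2(d[1],d[0]); print(a0,np.hypot(*d))
n=15; a=a0+np.linspace(0,1.12,n+1)
P=[[V[0]+.08*np.cos(t),V[1]+.08*np.sin(t),.05] for t in a]
rows(P,2.09+np.linspace(0,.75,n+1),.15)
```

```text
[0.52141892 0.3960556  0.04776912] [ 3.13953163e+00 -2.09900582e-04  2.08871801e+00] 0.019427684747239313 [0.75847209 1.61855921 1.4072951 ] 30.01396894454956
2.012899897197094 0.08082680466516837
[0.15, 0.01, -0.2, -0.0, -0.48],[0.15, 0.0, -0.2, -0.0, -0.48],[0.15, -0.0, -0.2, -0.0, -0.48],[0.15, -0.01, -0.2, -0.0, -0.48],[0.15, -0.01, -0.2, -0.0, -0.48],
[0.15, -0.02, -0.2, -0.0, -0.48],[0.15, -0.02, -0.2, -0.0, -0.48],[0.15, -0.03, -0.2, -0.0, -0.48],[0.15, -0.03, -0.2, -0.0, -0.48],[0.15, -0.04, -0.2, -0.0, -0.48],
[0.15, -0.04, -0.19, -0.0, -0.48],[0.15, -0.05, -0.19, -0.0, -0.48],[0.15, -0.05, -0.19, -0.0, -0.48],[0.15, -0.06, -0.19, -0.0, -0.48],[0.15, -0.06, -0.19, -0.0, -0.48],
```

{"op": "arm_command", "data": {
  "steps": [
    [0.15, 0.01, -0.2, 0, -0.5],
    [0.15, 0, -0.2, 0, -0.5],
    [0.15, 0, -0.2, 0, -0.5],
    [0.15, -0.01, -0.2, 0, -0.5],
    [0.15, -0.01, -0.2, 0, -0.5]
  ]
}}

```text
time_s: 15.0
ee_pos: [0.4973, 0.3794, 0.0478]
tool_rot: [3.137, -0.0, 2.353]
ft_force: [1.8, 10.0, -2.4]
width: 0.0195
grip_force: 30.0
```

{"op": "arm_command", "data": {
  "steps": [
    [0.15, -0.02, -0.2, 0, -0.5],
    [0.15, -0.02, -0.2, 0, -0.5],
    [0.15, -0.03, -0.2, 0, -0.5],
    [0.15, -0.03, -0.2, 0, -0.5],
    [0.15, -0.04, -0.2, 0, -0.5]
  ]
}}

```text
time_s: 15.5
ee_pos: [0.4803, 0.3548, 0.0478]
tool_rot: [3.137, -0.002, 2.616]
ft_force: [-8.0, 18.4, 1.6]
width: 0.0196
grip_force: 30.0
```

{"op": "arm_command", "data": {
  "steps": [
    [0.15, -0.04, -0.2, 0, -0.5],
    [0.15, -0.05, -0.2, 0, -0.5],
    [0.15, -0.05, -0.2, 0, -0.5]
  ]
}}

```text
time_s: 15.8
ee_pos: [0.4755, 0.3366, 0.0478]
tool_rot: [3.138, -0.002, 2.773]
ft_force: [-9.1, 11.8, 3.7]
width: 0.019
grip_force: 30.0
```

Run:
```python
from h import *
o=r.get_obs(); d=o['ee_pos'][:2]-[.556,.323]; print(np.arctan2(d[1],d[0]),np.hypot(*d))
```

```text
2.974098604014298 0.08167479622467817
```

{"op": "arm_command", "data": {
  "steps": [
    [0.15, -0.04, -0.2, 0, -0.4],
    [0.15, -0.04, -0.2, 0, 0]
  ]
}}

```text
time_s: 16.0
ee_pos: [0.4746, 0.3246, 0.0479]
tool_rot: [3.137, 0.0, 2.814]
ft_force: [-1.7, 48.1, -4.3]
width: 0.0194
grip_force: 30.0
```

{"op": "arm_command", "data": {
  "steps": [
    [0.15, -0.03, -0.12, 0, 0],
    [0.15, 0, 0, 0, 0]
  ]
}}

```text
time_s: 16.2
ee_pos: [0.4747, 0.3247, 0.048]
tool_rot: [3.129, 0.001, 2.813]
ft_force: [-1.2, 46.9, -12.1]
width: 0.0199
grip_force: 30.0
```

Run:
```python
from h import *
o=r.get_obs(); d=o['ee_pos'][:2]-[.556,.323]; print(np.arctan2(d[1],d[0]),np.hypot(*d))
```

```text
3.1209461834603904 0.0813263717811914
```

{"op": "arm_command", "data": {
  "steps": [
    [0.15, 0.03, 0.1, 0, 0],
    [0.5, 0, 0, 0, 0],
    [0.5, 0, 0, 0, 0],
    [0.5, 0, 0, 0, 0]
  ]
}}

```text
time_s: 16.6
ee_pos: [0.4748, 0.3216, 0.0469]
tool_rot: [3.141, 0.0, 2.811]
ft_force: [0.2, -0.1, -0.4]
width: 0.0403
grip_force: 0.0
```

{"op": "arm_command", "data": {
  "steps": [
    [0.5, 0, 0, -0.7, 0],
    [0.5, 0, 0, -1, 0],
    [0.5, 0, 0, -1, 0],
    [0.5, 0, 0, -1, 0],
    [0.5, 0.9, 0, -0.5, 0]
  ]
}}

```text
time_s: 17.1
ee_pos: [0.451, 0.3299, 0.1752]
tool_rot: [3.139, 0.003, 2.809]
ft_force: [-0.0, -0.1, -0.5]
width: 0.0473
grip_force: 0.0
```

{"op": "arm_command", "data": {
  "steps": [
    [0.5, 1, 0.3, 0, 0],
    [0.5, 1, 0.3, 0, 0],
    [0.5, 1, 0.3, 0, 0],
    [0.5, 1, 0.3, 0, 0],
    [0.5, 0, 0, 0, 0]
  ]
}}

```text
time_s: 17.6
ee_pos: [0.3451, 0.4048, 0.1728]
tool_rot: [3.141, -0.0, 2.814]
ft_force: [0.1, -0.2, 0.2]
width: 0.0472
grip_force: 0.0
```

Run:
```python
from h import *
print(r.get_obs()['ft_force'])
crop("scene","c5.png",180,120,150,120,5)
```

```text
[ 0.07184974 -0.17907266  0.17184818]
```

View pics/c5.png

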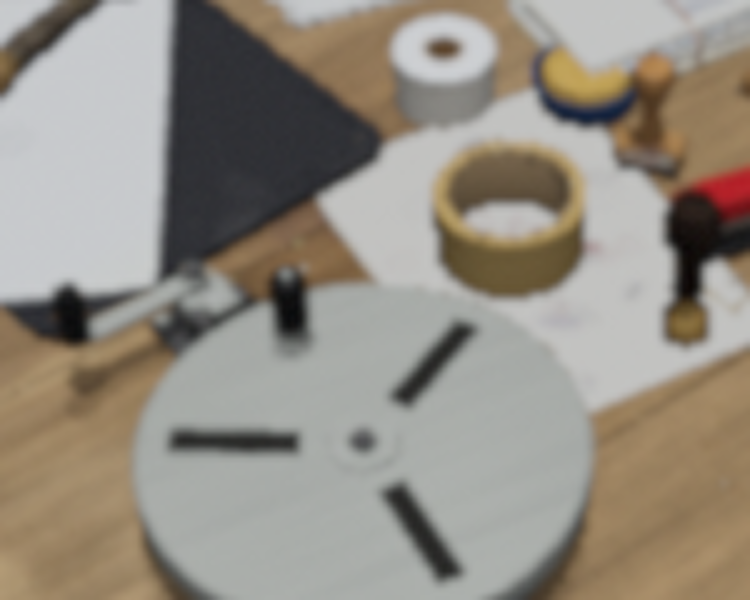

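The lever is on (grip at pixel 194,183), the disc has not moved (knob at 238,179), and the arm is clear.

```bash
python3 -c "
from station import r
print(r.hand_in())"
```

```text
the job is handed in; nothing more can be done
None
```

I found the stiff spot at a knob angle of about 1.38 rad, left the disc standing there, swung the brake back on to its stop and handed the job in at about 18 s; the hand-in gave no verdict.

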